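# Check a glass test bar for strain in the bench strain viewer

## Task

Turn the filter drum of the bench strain viewer click by click until its widest window looks into the sample gap. Then take the tall rectangular glass test bar out of its wooden stand, gripping it only by its two frosted faces and never touching the polished ones, and hold it upright in the light path between the drum and the viewing tube, clear of the instrument, with a polished face square to the light and the light passing through the lower half of the bar at the middle of its width. Finish while still holding it there quite still; leave the other samples and everything else on the table where they are.

Things in the scene. Friction and masses are not known exactly. Their poses are not given: they have to be found in the camera images.
- strain_viewer: Bench instrument fixed to the table: grey base plate 112 x 372 mm, 20 mm high, drum at one end, viewing tube at the other. Origin: on the table under the middle of the open sample gap; y runs along the light towards the drum, z up. Drum axis at y = 115 mm, drum 84 mm across, lid 155 mm high. Black tube: y = -75 to -170 mm, 58 mm across, top 144 mm high.
- light_path (a point): Middle of the sample gap on the axis of the light, 115 mm above the table; axes as strain_viewer (y along the light, z up). The light is 10 mm wide. The gap is open along y from -75 to +74 mm, and to the front, back and above; below are two rails 25 mm above the table.
- turret (a joint): Angle of the eight-sided filter drum, rad, growing anticlockwise from above. Detents at multiples of pi/4; a sprung roller pulls it into the nearest when let go (about 0.4 N m to leave one). 0: the widest window (25 mm; the others 16 and 10 mm or blank) faces the gap. Starts one or two clicks clockwise of 0 (-0.785 or -1.571). No stop within a full turn.
- knob_grip (a point): On the drum's axis, 174 mm above the table, in the black bar knob on its lid: bar 14 mm wide, 46 mm long, from 158 to 188 mm above the table. The point turns with the drum: y along the bar, x across it (the 14 mm to pinch), z up; a white line at the -y end points the way of the widest window.
- test_bar: The sample: upright glass bar, 22 (own x) x 34 (own y) x 64 mm high, 0.12 kg, the tall rectangular one. Origin at the centre of its underside, z up. The faces towards +-x (22 mm apart) are frosted, whitish: grip these. Those towards +-y (22 mm wide) are polished, clear. Stands 18 mm deep in its well, underside 12 mm and top 76 mm above the table.
- bar_polished: The two polished faces of the test bar (clear plates 18 mm wide, 60 mm high, at y = +-17.8 mm of the bar, 2 mm inside the edges). Same origin and axes as test_bar. The fingers must not touch them.
- bar_window (a point): Point inside the test bar on its middle line, 18 mm above its underside; same axes as test_bar. This is the point the light should pass through.
- stand: Wooden stand fixed to the table, 62 (own x) x 206 (own y) x 30 mm high, origin under its centre; three wells 25 (x) x 37 (y) mm, 18 mm deep, at y = -64, 0, +64 mm. The test bar, a short bar and a rod stand in them in any order, frosted faces towards the stand's +-x.
- short_bar: Bystander in the stand: a like glass bar only 42 mm high (22 x 34 mm; top 54 mm above the table). Origin under its centre.
- glass_rod: Bystander in the stand: round glass rod 23 mm across, 60 mm high (top 72 mm above the table). Origin under its centre.
- timer: Bystander: wind-up kitchen timer, 69 mm across, 43 mm high.
- glue: Bystander: glue bottle, 35 x 47 x 154 mm, standing.
- cutoff: Bystander: wooden offcut, 28 x 32 x 20 mm.
- lump_a: Bystander: broken glass lump, 21 x 23 x 11 mm, near the front of the work.
Not all that is in view belongs to the job. What is shaped like the test_bar but pink or yellow is not meant.

How it is judged:
On the way, in this order (a step that is already met when the one before it is completed fails the run):
1. the drum has clicked in with its widest window facing the gap, the bar still in its well (value of joint turret between -0.08 and 0.08 rad and velocity of joint turret between -0.2 and 0.2 rad/s and height (world z) of test_bar below 0.016 m), for 0.2 s.
2. the test bar is out of its well, carried by the fingers (z of test_bar in the frame of stand above 0.034 m and contact force between test_bar and the fingers above 1 N), for 0.2 s.
At the end, for the whole second after the job is handed in: Drum in the detent, widest window to the gap (0.08 rad); bar held by the fingers alone, still, upright and square to the light (0.12 rad each), clear of the instrument; light axis within 6 mm of its middle width, 6 to 30 mm above its underside; bar within 35 mm of mid-gap (value of joint turret between -0.08 and 0.08 rad and x of bar_window in the frame of light_path between -0.006 and 0.006 m and y of bar_window in the frame of light_path between -0.035 and 0.035 m and z of bar_window in the frame of light_path between -0.012 and 0.012 m and angle between the y axis of test_bar and the y axis of strain_viewer, either way round below 0.12 rad and angle between test_bar's own z axis and vertical below 0.12 rad and contact force between test_bar and the fingers above 1 N and contact force between bar_polished and the fingers below 0.3 N and contact force between test_bar and strain_viewer below 0.2 N and linear speed of test_bar below 0.02 m/s); the arm keeps its last pose, push and grip.
It fails at once if a finger touches a polished face (contact force between bar_polished and the fingers above 0.3 N).
It fails at once if the bar knocks against the instrument (contact force between test_bar and strain_viewer above 3 N).
It fails at once if another sample is shifted or pulled out of its well (distance of any of short_bar, glass_rod from where it was at the start of the episode above 0.012 m).
It fails at once if a bystander is shifted (distance of any of timer, glue, cutoff, lump_a from where it was at the start of the episode above 0.02 m).
It also fails if it takes over 64 s, if anything falls off the work surface, if the arm or the gripper's body presses on something with over 40 N, if the wrist force passes 120 N, or if a joint passes its speed limit or range.

## Robot

A 6-joint arm with a two-finger parallel gripper is mounted at the origin on the work surface; the furniture and walls round the work are solid. World frame = base frame: x ahead of the robot, y to its left, z up, the work surface at z = 0. Lengths are in m, angles in rad, forces in N, time in s.
With the tool pointing down it reaches from about 0.325 to 1 m from the base axis. Payload 5.1 kg.
Tool frame: the origin (TCP) lies midway between the tips of the shut fingers; the grasp point (between the pads) lies 19 mm behind it (arm.grasp_offset is the distance from the TCP to the grasp point, in m); z points along the fingers, y is the line along which they close (so a half turn about z gives the same grasp; the last joint's range is limited). The gripper opens to 85 mm and grips with 20 to 120 N. Pads are 22 mm wide; open, the fingers measure 114 mm over their backs; the gripper's body (76 mm by 85 mm) begins 54 mm behind the grasp point. The pads swing forward as they close: fully open they stand 13 mm farther back than shut.
Start: joints at [-1.313, 0.124, 1.65, -0, 1.367, -0.083], TCP at [0.217, -0.613, 0.231] pointing down, gripper open.
Joint ranges: [-2.61, 2.61], [-1.02, 2.33], [0.03, 2.71], [-1.35, 4.49], [0.32, 2.68], [-2.91, 2.91]. Speed limits (rad/s): [2.57, 2.57, 3.14, 3.14, 3.14, 3.14].

## Interface

Orientations are given as [roll, pitch, yaw] about the fixed x, y, z axes, in that order (R = Rz(yaw) Ry(pitch) Rx(roll)).
In Python, from station import state, eyes, finish_job, arm gives the robot as it stands. The module is installed in compiled form; this text tells all that it offers.
- The arm moves only by the shell command python3 -m pendant 'ROWS' [OPENING]. ROWS is JSON, a list that holds one entry, the list of rows, each a list of 6 numbers: the shift along the tool's x, y, z in mm, then the turn, a rotation vector about the tool's x, y, z in rad. A call has 1 to 20 rows; each row is the pose to reach, as a shift and turn from the pose commanded when the call began, along the tool's axes at that moment; what a row does not reach only later rows make up. A row lasts 1/8 s, in which the tool goes at most 62.5 mm and 10.7 degrees, less where a joint would pass 70% of its speed; a pose out of reach is approached as far as the arm can. A call with a gripper value outside its range is refused whole. OPENING is the finger opening in mm, from 0 to 85.4, set as the call begins (- or left out, the last holds). The fingers move at their own pace and stop on an object; the grip force is fixed at half the most. Time passes only in rows, so rows that repeat a pose let the fingers close. It gives the time, the measured TCP pose, the force, the opening and the grip force at its end, in the units of the state.
- state(): the state, without advancing time (a new reading comes with each control period).
- eyes.get_image(name): name is "side" or "top" or "wrist"; returns the picture (384x512x3 uint8, blue, green, red); there is no depth.
- eyes.get_calibration(name): a dict with "fx", "fy", "cx", "cy" (pixels), "eye" and "orientation" of the camera in the world. Camera axes: x right, y up, looking along -z (the intrinsics and any distortion apply to the point x, -y, -z); pixel columns grow to the right and rows downward; lengths in m; the calibration is good to about 2 mm. The wrist camera is an equidistant fisheye: a pixel r from the principal point sees the ray r / f radians off the axis. A picture is of the moment at which its call begins: read the wrist's pose just before it. get_calibration takes no time and is no camera call; for the wrist camera it gives the pose at the moment of the call.
- finish_job(): hands the job in; it is judged then, once.
The state is a dict: "clock": time; "q": joint angles; "qd": joint speeds; "joint_efforts": joint torques, N m; "position": TCP position; "orientation": TCP orientation; "contact_force": force on the tool from outside, world axes, zero at the start; "ft_torque": the same for the moment, N m; "grip_width": opening from 0.0 (shut) to 1.0 (fully open); "grip_force": force on a finger pad.
Only numpy, scipy, OpenCV 4.12 (cv2) and the standard library are available. Lean on these libraries where they do the work, as an engineer would, in place of code of your own. Each camera call takes 0.05 s, during which the arm holds its last target. There are 200 camera calls.

## Working session

There is one attempt and no reset: what is moved stays moved. The work goes in short steps, Python scripts to look and compute and a shell command to move; the robot and the scene stay as the last step left them, time stands still between calls to the robot, and variables do not carry over. Pictures are saved under pics/ and viewed, at most 10 in all, crops included, and the job is handed in when it is done.

```bash
mkdir -p pics; python3 - <<'E'
from station import state,eyes
import cv2,numpy as np
for n in("side","top"):
    im=eyes.get_image(n); cv2.imwrite(f"pics/{n}0.png",im); print(n,eyes.get_calibration(n))
print(eyes.get_calibration("wrist")); s=state(); print(s)
E
```

```text
side {'fx': 366.98294563256565, 'fy': 366.98294563256565, 'cx': 254.12315071461202, 'cy': 193.13359005324457, 'eye': array([ 0.36030982, -0.83420757,  0.70942247]), 'orientation': array([ 0.97406606,  0.00119927, -0.12477816])}
top {'fx': 376.2964399949174, 'fy': 376.2964399949174, 'cx': 251.975569310092, 'cy': 190.19245351540255, 'eye': array([0.30986954, 0.01447137, 1.31817741]), 'orientation': array([ 0.14009592, -0.01140824, -1.57736949])}
{'fx': 297.3186396354542, 'fy': 297.3186396354542, 'cx': 254.7439678115692, 'cy': 193.72764036025194, 'eye': array([ 0.29249352, -0.58452475,  0.37189279]), 'orientation': array([-0.31699106,  0.00196867, -1.23026791])}
{'clock': 0.1, 'q': array([-1.31256034e+00,  1.24419485e-01,  1.65154736e+00, -3.74067262e-05,
        1.36751766e+00, -8.26038020e-02]), 'qd': array([-0.00040332, -0.0005776 , -0.00312045,  0.00019601, -0.00076651,
       -0.0013139 ]), 'joint_efforts': array([ 7.41342774e-04, -4.24932468e+01, -3.66652608e+01, -1.51539219e-06,
        3.95243580e-03, -1.09130437e-05]), 'position': array([ 0.21709801, -0.61207752,  0.23018329]), 'orientation': array([-3.13970423e+00, -1.19599103e-04,  3.40847261e-01]), 'contact_force': array([-0.11866224,  0.66936575, -0.60132963]), 'ft_torque': array([ 0.04243064, -0.0081678 ,  0.02255693]), 'grip_force': 0.0, 'grip_width': 1.0012223558588669}
```

View pics/top0.png

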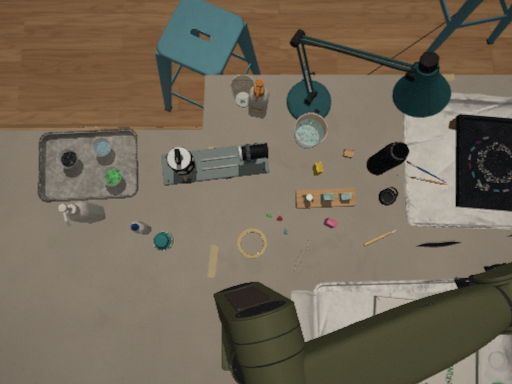

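View pics/side0.png

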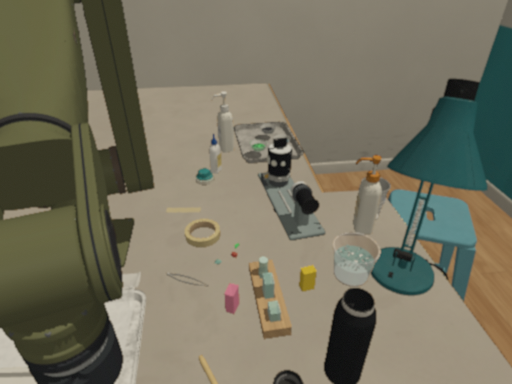

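The top view shows the viewer (drum at ~(180,160), tube at ~(257,152)) and the stand at ~(326,198). The stand holds samples at columns 309, 328 and 345. The pink (331,222) and yellow (318,168) blocks are decoys. Next I'll enlarge both areas.

```bash
python3 - <<'E'
import cv2,numpy as np
t=cv2.imread("pics/top0.png");s=cv2.imread("pics/side0.png")
a=cv2.resize(t[140:215,155:365],None,fx=3.8,fy=3.8,interpolation=cv2.INTER_CUBIC)
b=cv2.resize(s[245:340,225:325],None,fx=3,fy=3,interpolation=cv2.INTER_CUBIC)
c=cv2.resize(s[135:240,245:345],None,fx=2.7,fy=2.7,interpolation=cv2.INTER_CUBIC)
o=np.zeros((a.shape[0]+290,800,3),np.uint8);o[:a.shape[0],:a.shape[1]]=a[:,:800]
o[a.shape[0]:a.shape[0]+b.shape[0],:b.shape[1]]=b;o[a.shape[0]:a.shape[0]+c.shape[0],320:320+c.shape[1]]=c
cv2.imwrite("pics/crop0.png",o);print(a.shape,b.shape,c.shape)
E
```

```text
(285, 798, 3) (285, 300, 3) (284, 270, 3)
```

View pics/crop0.png

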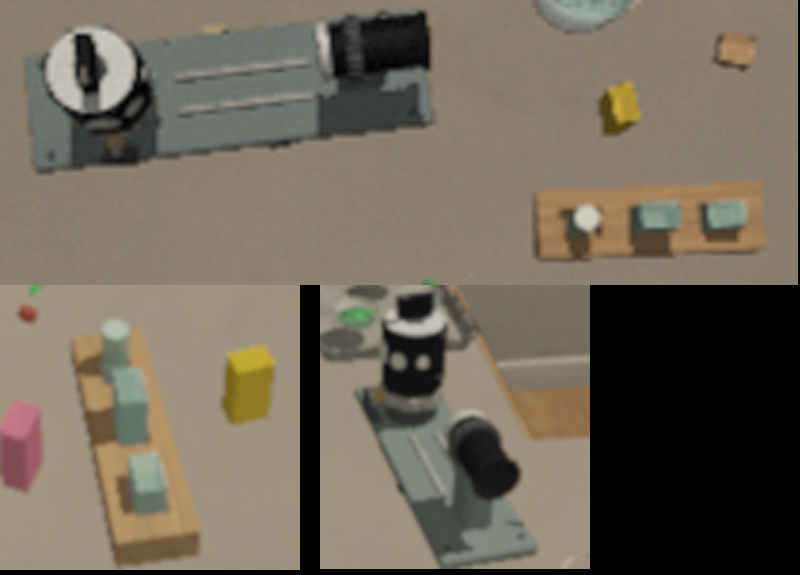

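The test bar is the middle sample (top ~(328,197), side ~(268,283)): it is tall, rectangular and greenish clear. The left one (309,197) is round, so it's the rod. The right one (345,197; side ~(274,309)) is lower, so it's the short bar. The knob lies across the gap direction, so the drum is at -1.571. Now I'll turn pixels into positions.

```bash
cat > h.py <<'E'
import numpy as np,cv2
from scipy.spatial.transform import Rotation as R
from station import state,eyes
def ray(n,u,v,c=None):
    c=c or eyes.get_calibration(n); x=(u-c["cx"])/c["fx"]; y=(v-c["cy"])/c["fy"]
    if n=="wrist":
        r=np.hypot(x,y)+1e-9; d=np.array([np.sin(r)*x/r,-np.sin(r)*y/r,-np.cos(r)])
    else: d=np.array([x,-y,-1.])
    return np.array(c["eye"]),R.from_euler("xyz",c["orientation"]).apply(d)
def onz(n,u,v,z,c=None):
    e,d=ray(n,u,v,c); return (e+d*(z-e[2])/d[2])[:2]
def pix(n,p,c=None):
    c=c or eyes.get_calibration(n); q=R.from_euler("xyz",c["orientation"]).inv().apply(np.array(p)-c["eye"])
    x,y,z=q[0],-q[1],-q[2]
    if n=="wrist":
        r=np.hypot(x,y)+1e-12; t=np.arctan2(r,z); return c["cx"]+c["fx"]*t*x/r, c["cy"]+c["fy"]*t*y/r
    return c["cx"]+c["fx"]*x/z, c["cy"]+c["fy"]*y/z
def totool(p,yaw=None,s=None):
    "shift mm in tool frame from the current TCP to world point p"
    s=s or state(); r=R.from_euler("xyz",s["orientation"]); return r.inv().apply(np.array(p)-s["position"])*1000
E
python3 - <<'E'
from h import *
np.set_printoptions(precision=4,suppress=True)
f=lambda x,y,z:onz("top",155+(x+.5)/3.8-.5,140+(y+.5)/3.8-.5,z)
bl,br,tl=f(38,170,.02),f(433,122,.02),f(22,60,.02)
print("base",bl,br,tl,np.linalg.norm(br-bl),np.linalg.norm(tl-bl))
d=bl-br; print("viewer y dir ang",np.degrees(np.arctan2(d[1],d[0])))
print("lid",f(92,70,.155),"knob ends",f(84,38,.188),f(95,108,.16))
st=[f(*p,.03) for p in((535,190),(763,183),(765,247),(537,252))];print("stand",st,np.mean(st,0))
e=st[0]-st[1];print(np.degrees(np.arctan2(e[1],e[0])))
print("bar top",f(658,215,.076),"short",f(725,214,.054),"rod",f(587,217,.072))
b=br*0
E
```

```text
base [0.5148 0.3025] [ 0.558  -0.0603] [0.6181 0.32  ] 0.3653320926041468 0.10468247105987827
viewer y dir ang 96.7819172694851
lid [0.5773 0.23  ] knob ends [0.5962 0.2309] [0.5442 0.226 ]
stand [array([ 0.4927, -0.1519]), array([ 0.4981, -0.3606]), array([ 0.4394, -0.3598]), array([ 0.4359, -0.1524])] [ 0.4665 -0.2562]
91.48938715327574
bar top [ 0.4634 -0.2535] short [ 0.4667 -0.3183] rod [ 0.4625 -0.1917]
```

```bash
python3 - <<'E'
from h import *
print(totool([.577,.230,.29]))
E
```

```text
[ 620.69912006 -673.43581492  -58.47084906]
```

```bash
python3 -m pendant '[[[40,-42,-60,0,0,0.02],[80,-84,-60,0,0,0.05],[120,-126,-60,0,0,0.08],[160,-168,-60,0,0,0.11],[200,-210,-60,0,0,0.14],[240,-260,-60,0,0,0.17],[280,-305,-60,0,0,0.2],[320,-345,-60,0,0,0.22],[360,-390,-60,0,0,0.22],[400,-435,-60,0,0,0.22],[440,-478,-60,0,0,0.22],[480,-520,-60,0,0,0.22],[520,-565,-60,0,0,0.22],[560,-608,-60,0,0,0.22],[595,-645,-60,0,0,0.22],[621,-673,-60,0,0,0.22],[621,-673,-60,0,0,0.22],[621,-673,-60,0,0,0.22]]]' 60
python3 - <<'E'
from h import *
print(state()["q"].round(3)); c=eyes.get_calibration("wrist"); im=eyes.get_image("wrist"); cv2.imwrite("pics/w1.png",im)
print(c, pix("wrist",[.577,.23,.188],c),pix("wrist",[.577,.23,.155],c))
E
```

```text
clock: 2.35
position: [0.5772, 0.2288, 0.2907]
orientation: [3.141, 0.001, 0.121]
contact_force: [1.3, 0.1, 0.1]
grip_width: 0.701
grip_force: 0.0
[ 0.291  0.031  1.649 -0.     1.463  1.741]
{'fx': 297.3186396354542, 'fy': 297.3186396354542, 'cx': 254.7439678115692, 'cy': 193.72764036025194, 'eye': array([0.65673327, 0.2396151 , 0.43229416]), 'orientation': array([-3.18453386e-01, -3.44270874e-04, -1.45018935e+00])} (np.float64(254.59142071641958), np.float64(193.47896746852658)) (np.float64(254.59635000191284), np.float64(182.8626542395294))
```

View pics/w1.png

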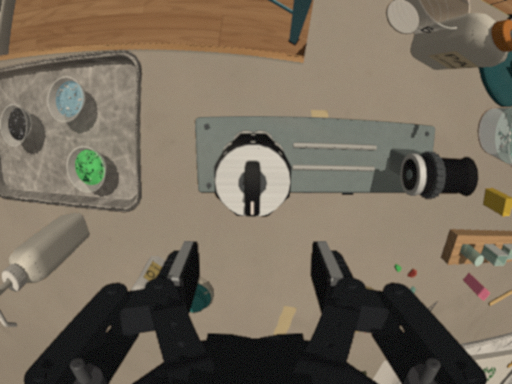

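The knob bar is at ~(252,188), upright in the picture, with its white line at the bottom, towards the robot. That confirms -1.571 and a +90° turn. Lid centre (254,181) is within 2 px of prediction. Descending and pinching.

```bash
python3 -m pendant '[[[0,0,50,0,0,0],[0,0,95,0,0,0],[0,0,115,0,0,0],[0,0,126,0,0,0],[0,0,126,0,0,0]]]' 60 && python3 -m pendant '[[[0,0,0,0,0,0],[0,0,0,0,0,0],[0,0,0,0,0,0],[0,0,0,0,0,0],[0,0,0,0,0,0],[0,0,0,0,0,0]]]' 0
python3 - <<'E'
from h import *
c=eyes.get_calibration("top")
im=eyes.get_image("side");cv2.imwrite("pics/s1.png",cv2.resize(im[100:250,200:350],None,fx=3,fy=3))
E
```

```text
clock: 3.02
position: [0.578, 0.229, 0.1661]
orientation: [-3.141, -0.001, 0.12]
contact_force: [0.3, -0.2, 0.0]
grip_width: 0.7
grip_force: 0.0
clock: 3.78
position: [0.5781, 0.2314, 0.1671]
orientation: [-3.138, -0.003, 0.121]
contact_force: [-1.0, 6.3, 1.9]
grip_width: 0.144
grip_force: 60.2
```

```bash
python3 -m pendant '[[[0,-3,0,0,0,-0.08],[0,-3,0,0,0,-0.22],[0,-3,0,0,0,-0.38],[0,-3,0,0,0,-0.54],[0,-3,0,0,0,-0.7],[0,-3,0,0,0,-0.86],[0,-3,0,0,0,-1.02],[0,-3,0,0,0,-1.18],[0,-3,0,0,0,-1.34],[0,-3,0,0,0,-1.48],[0,-3,0,0,0,-1.57],[0,-3,0,0,0,-1.57],[0,-3,0,0,0,-1.57]]]'
python3 -m pendant '[[[0,0,0,0,0,0],[0,0,0,0,0,0],[0,0,0,0,0,0]]]' 45
python3 -m pendant '[[[0,0,-30,0,0,0],[0,0,-80,0,0,0],[0,0,-130,0,0,0],[0,0,-130,0,0,0],[0,0,-130,0,0,0]]]' 60
python3 - <<'E'
from h import *
c=eyes.get_calibration("wrist"); im=eyes.get_image("wrist"); cv2.imwrite("pics/w2.png",im)
c=dict(c);c={k:(v.tolist() if hasattr(v,"tolist") else v) for k,v in c.items()}
import json;json.dump(c,open("w2.json","w"));print(c,state()["q"])
E
```

```text
clock: 5.45
position: [0.5774, 0.232, 0.1671]
orientation: [3.141, 0.001, 1.69]
contact_force: [-3.1, -2.3, 5.4]
grip_width: 0.147
grip_force: 60.6
clock: 5.82
position: [0.5772, 0.2323, 0.1651]
orientation: [-3.141, -0.0, 1.691]
contact_force: [-0.4, 0.4, 0.2]
grip_width: 0.527
grip_force: 0.0
clock: 6.45
position: [0.577, 0.2322, 0.2947]
orientation: [-3.141, 0.0, 1.691]
contact_force: [-0.1, -1.3, -0.3]
grip_width: 0.702
grip_force: 0.0
{'fx': 297.3186396354542, 'fy': 297.3186396354542, 'cx': 254.7439678115692, 'cy': 193.72764036025194, 'eye': [0.5671659662046318, 0.3129018288932931, 0.43644841569664317], 'orientation': [-0.3177646517820134, -0.00020673769753809523, 0.11967731502461157]} [2.96245154e-01 3.23981518e-02 1.64334559e+00 1.98828860e-05
 1.46854840e+00 1.76319696e-01]
```

View pics/w2.png

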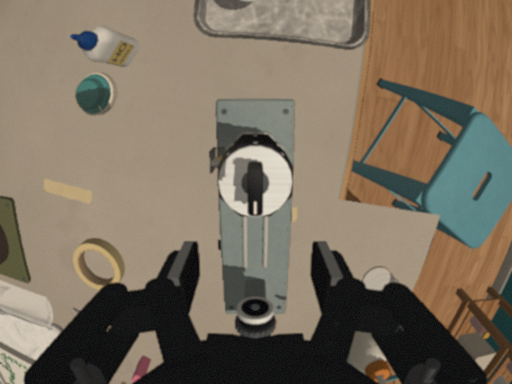

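The white line now points down the picture, towards the rails and tube at (255,310), so the widest window faces the gap. Base corners are at (216,100), (295,99), (287,311) and (223,311). Now the viewer frame and the bar.

```bash
python3 - <<'E'
from h import *
import json
c=json.load(open("w2.json")); im=cv2.imread("pics/w2.png")
g=lambda u,v,z=.02:onz("wrist",u,v,z,c)
P=[g(216,100),g(295,99),g(287,311),g(223,311)];print(np.round(P,4))
for a,b in((P[3],P[0]),(P[2],P[1])):
    d=a*-1+b;print("yaw",np.arctan2(d[1],d[0])-np.pi/2,np.linalg.norm(d))
# rails: white lines end points, z=.025
for a,b in(((245,268),(244,215)),((265,268),(267,215))):
    A,B=g(*a,.025),g(*b,.025);d=B-A;print("rail",A,B,np.arctan2(d[1],d[0])-np.pi/2)
# lid
m=cv2.inRange(im[140:225,210:300],(170,170,170),(255,255,255));ct=np.vstack(cv2.findContours(m,0,2)[0])
(x,y),r=cv2.minEnclosingCircle(ct);x+=210;y+=140
L=g(x,y,.155);print("lid",x,y,r,L)
for yaw in(.10,.12):print("light",yaw,L-.115*np.array([-np.sin(yaw),np.cos(yaw)]))
mid=np.mean(P,0);print("base mid",mid)
print("hover",totool([.4634,-.2535,.25]))
E
```

```text
[[ 0.514   0.3062]
 [ 0.6225  0.3207]
 [ 0.6683 -0.0382]
 [ 0.5532 -0.052 ]]
yaw 0.10901515249636051 0.3602991042443646
yaw 0.12708571960307835 0.3618116158442506
rail [0.58285605 0.05053114] [0.57145585 0.14339085] 0.12215683839385383
rail [0.61512202 0.05440132] [0.60560251 0.14748957] 0.10190904585854388
lid 255.0 181.0 36.01398468017578 [0.57695305 0.23410964]
light 0.1 [0.58843389 0.11968417]
light 0.12 [0.59071995 0.11993665]
base mid [0.58950912 0.13418797]
hover [-468.48600488 -170.33204451   44.13780917]
```

```bash
python3 -m pendant '[[[-50,-18,0,0,0,0],[-100,-36,0,0,0,0.02],[-150,-54,0,0,0,0.04],[-200,-72,10,0,0,0.06],[-250,-90,20,0,0,0.08],[-300,-108,30,0,0,0.094],[-350,-126,45,0,0,0.094],[-400,-145,60,0,0,0.094],[-440,-160,70,0,0,0.094],[-468,-170,75,0,0,0.094],[-468,-170,75,0,0,0.094],[-468,-170,75,0,0,0.094]]]' 50
python3 - <<'E'
from h import *
import json
c=eyes.get_calibration("wrist"); im=eyes.get_image("wrist"); cv2.imwrite("pics/w3.png",im)
c={k:(v.tolist() if hasattr(v,"tolist") else v) for k,v in c.items()};json.dump(c,open("w3.json","w"))
print(pix("wrist",[.4634,-.2535,.076],c)); t=eyes.get_image("top")
s=cv2.resize(im[110:290,160:360],None,fx=3,fy=3,interpolation=cv2.INTER_CUBIC);cv2.imwrite("pics/w3c.png",s)
E
```

```text
clock: 8.0
position: [0.4641, -0.252, 0.219]
orientation: [-3.14, -0.002, 1.597]
contact_force: [0.1, 0.2, 0.2]
grip_width: 0.587
grip_force: 0.0
(np.float64(254.38838063103393), np.float64(183.66546085865207))
```

View pics/w3c.png

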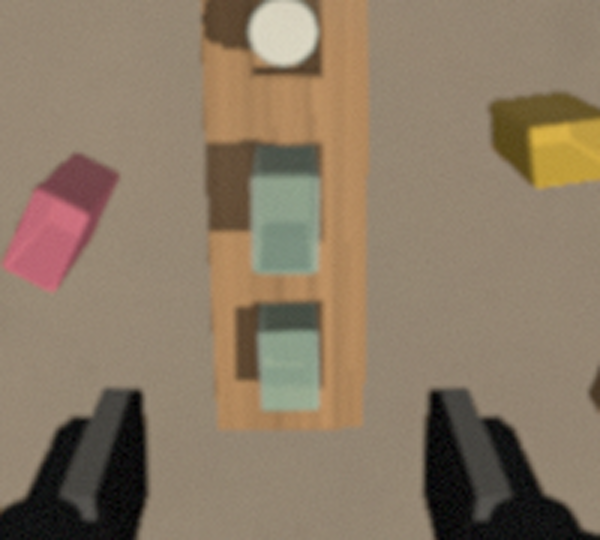

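The crop shows the clear test bar's top at ~(285,223), which is original (254.8,184.2) against a predicted (254.4,183.7). The rod is above it at (283,33) and the short bar below at (290,365). The pink and yellow decoys sit to the sides, well clear of the fingers. The frosted faces lie left and right, along the closing line. Descending.

```bash
python3 -m pendant '[[[-2,0,50,0,0,-0.01],[-2,0,100,0,0,-0.01],[-2,0,140,0,0,-0.01],[-2,0,165,0,0,-0.01],[-2,0,178,0,0,-0.01],[-2,0,178,0,0,-0.01],[-2,0,178,0,0,-0.01]]]' 50
python3 -m pendant '[[[0,0,0,0,0,0],[0,0,0,0,0,0],[0,0,0,0,0,0],[0,0,0,0,0,0],[0,0,0,0,0,0],[0,0,0,0,0,0]]]' 0
```

```text
clock: 8.98
position: [0.4656, -0.2552, 0.0439]
orientation: [3.139, 0.002, 1.607]
contact_force: [0.4, -0.5, -0.6]
grip_width: 0.583
grip_force: 0.0
clock: 9.72
position: [0.4652, -0.2552, 0.0435]
orientation: [3.14, 0.001, 1.607]
contact_force: [-0.7, 0.9, 5.6]
grip_width: 0.252
grip_force: 59.2
```

```bash
python3 -m pendant '[[[0,0,-8,0,0,0],[0,0,-20,0,0,0],[0,0,-40,0,0,0],[0,0,-70,0,0,0],[0,0,-110,0,0,0],[0,0,-150,0,0,0],[0,0,-180,0,0,0],[0,0,-190,0,0,0],[0,0,-190,0,0,0]]]' 0
python3 -m pendant '[[[20,8,0,0,0,0],[55,21,0,0,0,-0.02],[95,36,0,0,0,-0.04],[140,53,0,0,0,-0.06],[185,70,0,0,0,-0.083],[230,87,0,0,0,-0.083],[275,104,0,0,0,-0.083],[315,119,0,0,0,-0.083],[345,130,0,0,0,-0.083],[362,136,0,0,0,-0.083],[369,139,0,0,0,-0.083],[369,139,0,0,0,-0.083],[369,139,0,0,0,-0.083]]]' 0
python3 - <<'E'
from h import *
c=eyes.get_calibration("wrist");im=eyes.get_image("wrist")
cv2.imwrite("pics/w4.png",cv2.resize(im[60:300,130:380],None,fx=2.4,fy=2.4,interpolation=cv2.INTER_CUBIC))
print(c["eye"],c["orientation"],state()["position"],totool([.5905,.1183,.1285]))
E
```

```text
clock: 10.85
position: [0.4644, -0.2545, 0.2324]
orientation: [3.141, -0.0, 1.607]
contact_force: [0.1, 0.7, -1.7]
grip_width: 0.253
grip_force: 58.9
clock: 12.48
position: [0.59, 0.1181, 0.2323]
orientation: [-3.141, 0.0, 1.689]
contact_force: [-0.9, 0.1, -1.4]
grip_width: 0.247
grip_force: 58.9
[0.58027099 0.19881044 0.37393834] [-0.31798701 -0.000467    0.11762164] [0.59005636 0.11807229 0.23240924] [  0.19647514   0.4643638  103.90921054]
```

View pics/w4.png

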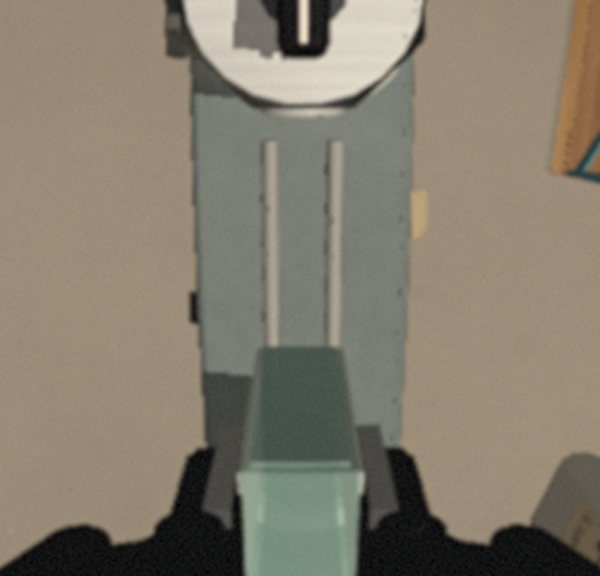

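The bar (centre column ~301, fingers both sides, held square) is over the gap. Rails (270 and 335) and knob (302) put the viewer axis about 1 mm to the right. I'll add 1 mm and lower it.

```bash
python3 -m pendant '[[[0,1.3,15,0,0,0],[0,1.3,35,0,0,0],[0,1.3,55,0,0,0],[0,1.3,75,0,0,0],[0,1.3,90,0,0,0],[0,1.3,100,0,0,0],[0,1.3,104,0,0,0],[0,1.3,104,0,0,0],[0,1.3,104,0,0,0],[0,1.3,104,0,0,0]]]' 0
python3 - <<'E'
from h import *
a=eyes.get_image("side");b=eyes.get_image("wrist");c=eyes.get_image("top")
z=lambda i,f:cv2.resize(i,None,fx=f,fy=f,interpolation=cv2.INTER_CUBIC)
A=z(a[130:240,240:350],3.6)[:390];B=z(b[60:300,130:380],1.6)[:390]
o=np.zeros((390,800,3),np.uint8);o[:,:396]=A;o[:B.shape[0],398:798]=B;cv2.imwrite("pics/f.png",o)
for p in([.591,.118,.097],[.591,.118,.161]):print(pix("side",p))
E
```

```text
clock: 13.78
position: [0.5919, 0.1192, 0.1291]
orientation: [3.14, -0.0, 1.69]
contact_force: [0.1, -0.2, -1.3]
grip_width: 0.247
grip_force: 58.9
(np.float64(289.6050350993429), np.float64(180.17465746109448))
(np.float64(290.72586955243514), np.float64(162.30658267949505))
```

View pics/f.png

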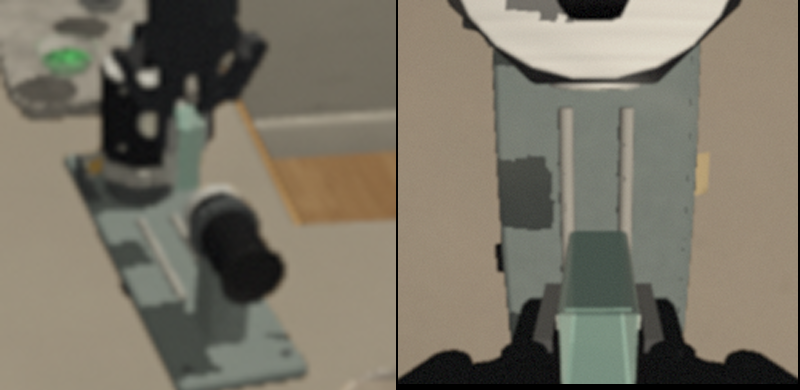

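The bar hangs upright between drum and tube, clear of both, lower half at the light height (underside ~(188,188) in the left crop). In the wrist crop the rails (567 and 627) put it within 2 mm of the axis. I'll nudge it 1 mm back, let it settle and hand in.

```bash
python3 -m pendant '[[[0,-1,0,0,0,0],[0,-1,0,0,0,0],[0,-1,0,0,0,0],[0,-1,0,0,0,0],[0,-1,0,0,0,0],[0,-1,0,0,0,0]]]' 0; python3 -c "
from station import finish_job
print(finish_job())"
```

```text
clock: 14.68
position: [0.5904, 0.119, 0.1283]
orientation: [3.142, -0.0, 1.69]
contact_force: [-0.7, -0.0, -2.1]
grip_width: 0.248
grip_force: 58.9
the job is handed in; nothing more can be done
None
```

I handed the job in at 14.7 s with the drum turned two clicks so its widest window faces the gap, and the test bar held still and upright in the light path by its frosted faces. The hand-in returned no verdict; by camera and arm readings the bar is within about 2 mm of the light axis and clear of the instrument.

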